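# Load two glazed test tiles into a tester's sprung feed track

## Task

Load the two blue test tiles into the feed track of the blue tester: pull the red knob of the sprung follower back until its pin drops into the catch and holds it there, without straining the red buffer behind it, then stand both blue tiles upright between the yellow front stop and the follower. Then lift the knob out of the catch and ease the follower forward until it rests on the tiles, never letting it fly or ramming the tiles, and let go. Leave the terracotta tiles in their rack and everything else alone.

Things in the scene. Friction and masses are not known exactly. Their poses are not given: they have to be found in the camera images.
- feeder: The blue tester with its feed track, fixed to the table; origin on the table surface. The open-topped aluminium track runs along its y axis, 33 mm wide inside, centred on x = 0, floor 10 mm above the table, side walls 34 mm high with lips flaring out up to 41 mm. The blue housing, 70 mm high with a gauge on top (77 mm), lies at y = -255 to -125 mm.
- front_stop (a point): Point on the track's floor, in the middle of the inner face of the yellow front stop (45 mm high), at x = 0, y = -50 mm, z = 10 mm of the feeder, with the feeder's axes. The tiles stand in a row from here towards +y.
- catch_bar (a point): Point on top of the brass catch bar near its front end, at the feeder's x = -33 mm, y = -50 mm, z = 30 mm. The 10 mm wide bar runs along y outside the track's -x wall. In it is a notch 8 mm deep, and right behind the notch a red sprung buffer, 52 mm high. The bar is adjustable and its setting is not measured (see follower).
- follower (a joint): Pull of the black follower from the front stop along the feeder's +y, m: 0 = face on the stop, 0.028 = on two tiles. A spring drives it forward, 3.5 N at 0, 0.7 N more per 10 mm. Its pin meets the red buffer somewhere between 0.059 and 0.091; there the pin is over the notch, and let down it is held up to 4 mm farther forward.
- buffer (a joint): How far the red buffer behind the notch is pushed in along the feeder's +y, m: 0 = untouched. It is stiff, 5 N per mm (on top of the follower's spring), and is strained beyond 0.0025. Its place along the track is not measured.
- knob (a point): Point of the follower in the red upright knob: 18 mm thick, 32 mm tall, over the track's centre line, 24 mm behind the follower's face (feeder y = -26 mm + follower). Knob and pin slide up and down on the follower, sprung down by 3 to 4 N: the knob's middle is 71 mm above the table with the pin in the notch (as this point), 79 mm riding on the bar, 89 mm at most. The height is not measured.
- foot (a point): Foot of the knob with the pin in the notch, 16 mm below the point knob. From it a flat steel bracket, 5 mm thick and 16 mm long, reaches towards -x to the pin, which moves with the knob. The knob can be pinched from above across the track (along the feeder's x). It must be lifted more than 8 mm to leave the notch. The follower's front plate is 48 mm high.
- rack: White plastic rack, 60 x 180 x 22 mm, fixed; origin under its centre. Four slots in a row along its y axis at y = -66, -22, 22 and 66 mm, 16 mm deep, floor 6 mm above the table. A tile stands in each, its wide side along the rack's x.
- tile_a: A blue glazed test tile to load: 30 mm (x) by 14 mm (y) by 60 mm (z), 40 to 75 g; origin at the centre of its underside. It starts upright in one of the rack's slots. In the track it stands with its 30 mm across the track.
- tile_b: The other blue test tile to load, the same as tile_a.
- tile_c: Bystander: a terracotta test tile, same size as tile_a, standing in the rack; it stays there
- tile_d: Bystander: a second terracotta test tile, like tile_c; it stays there
- bowl: Bystander: red plastic bowl, 110 mm across, 50 high
- jar_green: Bystander: glaze jar with green cap, 60 mm across, 75 high
- jar_orange: Bystander: glaze jar with orange cap, 60 mm across, 75 high
- cup: Bystander: white plastic cup, 60 mm across the rim, 80 high
- spatula: Bystander: spatula lying flat, 200 mm long
Mind the look-alikes: they are no part of the job. Leave any purple look-alike of the tile_a alone.

How it is judged (in metres and radians):
On the way, in this order (a step that is already met when the one before it is completed fails the run):
1. the follower is pulled back and the catch holds it there with the fingers off (value of joint follower above 0.05 m and contact force between the fingers and follower below 0.1 N), for 0.3 s.
2. with the follower still held by the catch, both blue tiles stand let go between front stop and follower (all of step 1 and x of tile_a in the frame of feeder between -0.004 and 0.004 m and z of tile_a in the frame of feeder between 0.006 and 0.014 m and y of tile_a in the frame of feeder between -0.05 and 0.028 m and angle between each of tile_a, tile_b's own z axis and vertical below 0.6 rad and contact force between the fingers and tile_a below 0.1 N and x of tile_b in the frame of feeder between -0.004 and 0.004 m and z of tile_b in the frame of feeder between 0.006 and 0.014 m and y of tile_b in the frame of feeder between -0.05 and 0.028 m and contact force between the fingers and tile_b below 0.1 N), for 0.2 s.
At the end, for the whole second after the job is handed in: Both blue tiles stand on the track's floor (within 4 mm), upright within 0.08 rad and square within 0.12 rad, centred within 4 mm, in a closed row from the front stop; the follower rests on them (its joint at 25.5 to 32.5 mm); all at rest and let go (value of joint follower between 0.0255 and 0.0325 m and x of tile_a in the frame of feeder between -0.004 and 0.004 m and z of tile_a in the frame of feeder between 0.006 and 0.014 m and y of tile_a in the frame of feeder between -0.047 and -0.024 m and angle between each of tile_a, tile_b's own z axis and vertical below 0.08 rad and angle between the x axis of each of tile_a, tile_b and the x axis of feeder, either way round below 0.12 rad and linear speed of each of tile_a, tile_b below 0.01 m/s and x of tile_b in the frame of feeder between -0.004 and 0.004 m and z of tile_b in the frame of feeder between 0.006 and 0.014 m and y of tile_b in the frame of feeder between -0.047 and -0.024 m); the robot touches nothing.
It fails at once if the red buffer is strained: pushed in by more than 2.5 mm (value of joint buffer above 0.0025 m).
It fails at once if the follower flies forward (faster than 0.45 m/s) (velocity of joint follower below -0.45 m/s).
It fails at once if a tile is rammed: the follower presses on one with more than 15 N (contact force between follower and tile_a above 15 N or contact force between follower and tile_b above 15 N).
It fails at once if a terracotta tile or another bystander is moved by more than 20 mm (distance of any of tile_c, tile_d, bowl, jar_green, jar_orange, cup, spatula from where it was at the start of the episode above 0.02 m).
It also fails if it takes over 66 s, if anything falls off the work surface, if the arm or the gripper's body presses on something with over 40 N, if the wrist force passes 120 N, or if a joint passes its speed limit or range.

## Robot

A 6-joint arm with a two-finger parallel gripper is mounted at the origin on the work surface. World frame = base frame: x ahead of the robot, y to its left, z up, the work surface at z = 0. Lengths are in mm, angles in rad, forces in N, time in s.
With the tool pointing down it reaches from about 350 to 775 mm from the base axis. Payload 5.5 kg.
Tool frame: the origin (TCP) lies at the very end of the fingers, on their centre line; the grasp point (between the pads) lies 19 mm behind it; z points along the fingers, y is the line along which they close (so a half turn about z gives the same grasp; the last joint's range is limited). The gripper opens to 85 mm and grips with 20 to 120 N. Pads are 22 mm wide; open, the fingers measure 114 mm over their backs; the gripper's body (76 mm by 85 mm) begins 54 mm behind the grasp point. The pads swing forward as they close: fully open they stand 13 mm farther back than shut.
Start: joints at [-1.241, 0.313, 0.046, 1.304, 0, 1.431], TCP at [260.31, -512.748, 231.323] pointing down, gripper open.
Joint ranges: [-2.76, 2.76], [-0.86, 1.69], [-1.03, 1.26], [-2.2, 2.34], [-1.47, 1.5], [-3.14, 3.14]. Speed limits (rad/s): [2.57, 2.57, 3.14, 3.14, 3.14, 3.14].

## Interface

Orientations are given as a unit quaternion [w, x, y, z].
In Python, from bench import ctrl gives the robot as it stands. The module is installed in compiled form; this text tells all that it offers.
- The arm moves only by the tool move_arm, never from a script. Its argument "plan" is text: rows parted by semicolons, each of 7 numbers parted by spaces: the finger opening in mm, from 0 to 85.4, then the shift along the tool's x, y, z scaled (see below), then the turn, a rotation vector about the tool's x, y, z scaled (see below). A call has 1 to 12 rows; each row is the pose to reach, as a shift and turn from the pose commanded when the call began, along the tool's axes at that moment; what a row does not reach only later rows make up. The controller multiplies each number of a shift by 15 cm and each number of a turn by pi/2 rad. A row lasts 1/12 s, in which the tool goes at most 41.7 mm and 7.16 degrees, less where a joint would pass 70% of its speed; a pose out of reach is approached as far as the arm can. A call with a number of a shift or a turn outside -1 to 1 is refused whole. A call with a gripper value outside its range is refused whole. The fingers move at their own pace and stop on an object; the grip force is fixed at half the most. Time passes only in rows, so rows that repeat a pose let the fingers close. It gives the time, the measured TCP pose, the force, the opening and the grip force at its end, in the units of the state.
- ctrl.get_state(): the state, without advancing time (a new reading comes with each control period).
- ctrl.camera(name): name is "side" or "top"; returns a dict with "frame" (480x640x3 uint8, red, green, blue), "depth" (480x640 float32, mm along the optical axis (not along the pixel's ray), 0 where there is no reading), "fovy" (degrees; the focal length in pixels is half the picture's height over the tangent of half this angle, whatever the lens; pixels are square), "cx", "cy" (the principal point, pixels), "eye" and "attitude" of the camera in the world. Camera axes: x right, y down, z forward; pixel columns grow to the right and rows downward; lengths in mm; the calibration is good to about 2 mm. A picture is of the moment at which its call begins.
- ctrl.hand_in(): hands the job in; it is judged then, once.
The state is a dict: "t": time; "joint_pos": joint angles; "qvel": joint speeds; "tau": joint torques, N m; "tool_pos": TCP position; "tcp_rot": TCP orientation; "wrist_force": force on the tool from outside, world axes, zero at the start; "ft_torque": the same for the moment, N m; "grip_width": finger opening in mm; "grip_force": force on a finger pad.
Only numpy, scipy, OpenCV 4.12 (cv2) and the standard library are available. Lean on these libraries where they do the work, as an engineer would, in place of code of your own. Each camera call takes 0.05 s, during which the arm holds its last target. There are 200 camera calls.

## Working session

There is one attempt and no reset: what is moved stays moved. The work goes in short steps, Python scripts to look and compute and a tool call to move; the robot and the scene stay as the last step left them, time stands still between calls to the robot, and variables do not carry over. Pictures are saved under pics/ and viewed, at most 10 in all, crops included, and the job is handed in when it is done.

Besides the shell and the picture viewer there is one more tool, called as name(argument=value, ...) on one line, values as JSON. move_arm: Moves the arm, as the interface text tells. Its arguments: {"type":"object","properties":{"plan":{"type":"string"}},"required":["plan"]}

```bash
mkdir -p pics; cat > h.py <<'E'
import numpy as np, cv2
from bench import ctrl
from scipy.spatial.transform import Rotation as R
def cam(n):
    c=ctrl.camera(n); c['f']=240/np.tan(np.radians(c['fovy'])/2)
    a=np.array(c['attitude'],float)
    c['Rm']=R.from_quat(a[[1,2,3,0]]).as_matrix() if a.size==4 else a.reshape(3,3)
    c['eye']=np.array(c['eye'],float); return c
def ray(c,u,v): return c['Rm']@np.array([(u-c['cx'])/c['f'],(v-c['cy'])/c['f'],1])
def plane(c,u,v,z):
    d=ray(c,u,v); return c['eye']+d*(z-c['eye'][2])/d[2]
def dep(c,u,v): return c['eye']+ray(c,u,v)*c['depth'][int(v),int(u)]
def cloud(c):
    v,u=np.mgrid[0:480,0:640]
    p=np.stack([(u-c['cx'])/c['f'],(v-c['cy'])/c['f'],np.ones(u.shape)],-1)*c['depth'][...,None]
    return p@c['Rm'].T+c['eye']
def save(c,n): cv2.imwrite('pics/'+n,cv2.cvtColor(c['frame'],cv2.COLOR_RGB2BGR))
E
python3 - <<'E'
from h import *
for n in('top','side'):
    c=cam(n); save(c,n+'0.png'); print(n,c['eye'],c['attitude'],c['fovy'],c['cx'],c['cy'],(c['depth']>0).mean())
print(ctrl.get_state())
E
```

```text
top [ 450.63865924   25.8627504  1235.2213122 ] [-0.02047825  0.71146697 -0.70190636  0.02688601] 51.51815840231329 315.26728353413114 237.8864652754948 0.9960286458333333
side [175.9035538  816.17960326 656.34586935] [ 0.09938169 -0.1771347   0.86318059 -0.46224003] 51.598183344287946 318.7820230452341 238.10085042342652 0.9960709635416667
{'t': 0.1, 'joint_pos': array([-1.24061216e+00,  3.13960577e-01,  4.50975133e-02,  1.30361689e+00,
       -3.13379903e-05,  1.43123712e+00]), 'qvel': array([-0.00010501, -0.00190161,  0.00309054,  0.00206936,  0.00203575,
        0.00141357]), 'tau': array([ 1.35974049e-03, -4.81727886e+01,  2.99242187e+01,  1.28778993e-02,
       -1.61746543e-04, -9.93236853e-06]), 'tool_pos': array([ 260.13083781, -512.27584738,  230.47999686]), 'tcp_rot': array([-8.36503243e-04,  9.72543862e-01,  2.32718128e-01, -9.57119418e-05]), 'wrist_force': array([-1.02691580e-01, -4.65523034e-04, -5.35951786e-01]), 'ft_torque': array([-0.01172667, -0.02750242, -0.01266464]), 'grip_force': 0.0, 'grip_width': 85.37536286331287}
```

View pics/top0.png

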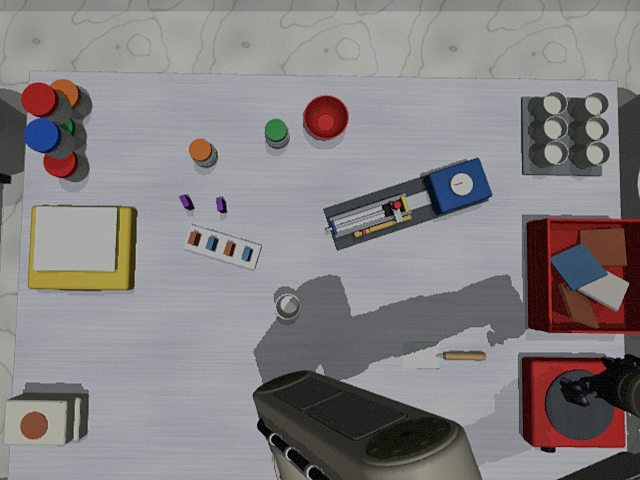

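View pics/side0.png

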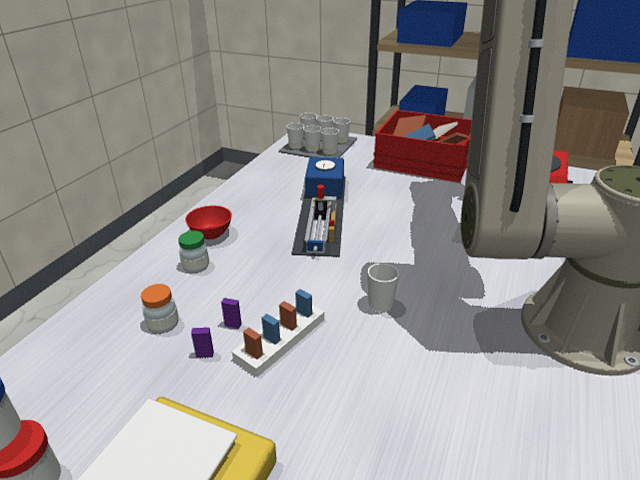

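The top view shows the feeder with its housing at (458,186), red knob at (397,205) and track end at (330,230). The rack is at (223,246). Candidates for the blue tiles:
- (212,243) and (247,254), blue in the rack: these are the ones I want.
- (193,238) and (230,248), terracotta.
- (186,201) and (221,204), purple look-alikes.
- (578,265), a big blue slab in the red bin.

Next is one close crop to check that choice.

```bash
python3 - <<'E'
from h import *
c=cam('top'); s=cam('side')
f=lambda c,x0,y0,w,h,W,H: cv2.resize(c['frame'][y0:y0+h,x0:x0+w],(W,H),interpolation=cv2.INTER_CUBIC)
im=np.vstack([np.hstack([f(c,315,150,190,110,532,308),f(c,170,180,100,115,268,308)]),np.hstack([f(s,280,140,80,120,195,292),f(s,185,275,150,105,417,292),f(s,300,175,45,70,188,292)])])
cv2.imwrite('pics/crop1.png',im[...,::-1]); print(im.shape)
for n,c in(('top',c),('side',s)):
    P=cloud(c); hsv=cv2.cvtColor(c['frame'],cv2.COLOR_RGB2HSV)
    for col,lo,hi in(('blue',(98,90,40),(115,255,255)),('terra',(3,110,60),(12,220,255)),('purple',(125,90,30),(150,255,255)),('red',(0,200,90),(4,255,255)),('yellow',(20,140,90),(32,255,255)),('green',(50,120,40),(90,255,255))):
        m=cv2.inRange(hsv,lo,hi); k,l,st,ce=cv2.connectedComponentsWithStats(m)
        for i in range(1,k):
            if st[i,4]>=12:
                p=P[l==i]; q=np.median(p,0)
                if abs(q[0]-480)<350 and abs(q[1])<480 and q[2]>-5 and q[2]<150: print(n,col,ce[i].round(1),st[i,4],q.round(0),'ztop',np.percentile(p[:,2],95).round(0))
E
```

```text
(600, 800, 3)
top blue [459.5 185.4] 1808 [ 657. -322.   70.] ztop 74.0
top blue [333.3 227.2] 51 [558. -27.  35.] ztop 40.0
top blue [210.3 243. ] 79 [514. 262.  66.] ztop 70.0
top blue [245.6 253.8] 74 [489. 178.  66.] ztop 70.0
top terra [197.6 148.7] 179 [738. 298.  75.] ztop 78.0
top terra [192.  237.5] 70 [525. 305.  66.] ztop 71.0
top terra [227.8 248.2] 69 [502. 221.  66.] ztop 70.0
top purple [185.7 202. ] 108 [610. 326.  58.] ztop 64.0
top purple [220.3 204.9] 95 [605. 243.  59.] ztop 63.0
top yellow [404.3 203.8] 42 [ 616. -198.   45.] ztop 51.0
top yellow [406.2 217.6] 26 [ 585. -205.   30.] ztop 31.0
top yellow [382.1 225.5] 87 [ 563. -147.   30.] ztop 34.0
top yellow [356.3 233.8] 24 [542. -83.  41.] ztop 45.0
top green [275.4 129.8] 371 [784. 114.  75.] ztop 80.0
side blue [324.7 177.5] 1177 [ 640. -276.   64.] ztop 71.0
side blue [314.2 244.7] 139 [558. -24.  28.] ztop 36.0
side blue [303.7 302.7] 347 [484. 187.  50.] ztop 66.0
side blue [270.7 328.5] 383 [507. 272.  50.] ztop 66.0
side terra [155.5 295.1] 530 [728. 299.  74.] ztop 76.0
side terra [287.7 315.2] 358 [495. 230.  50.] ztop 66.0
side terra [252.7 342.8] 396 [519. 314.  51.] ztop 66.0
side purple [231.1 312.7] 461 [601. 253.  37.] ztop 60.0
side purple [202.2 341.9] 522 [608. 336.  38.] ztop 60.0
side red [320.3 191.7] 44 [ 602. -163.   83.] ztop 95.0
side yellow [332.8 214.5] 28 [ 567. -159.   29.] ztop 31.0
side yellow [331.5 236.5] 26 [535. -76.  22.] ztop 34.0
side green [191.2 239.6] 371 [777. 121.  74.] ztop 76.0
```

View pics/crop1.png

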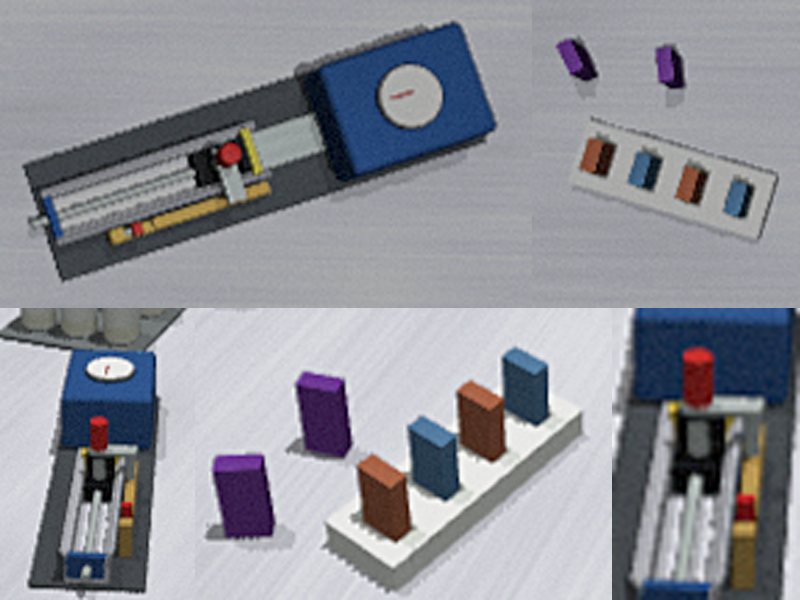

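The crop confirms the choice. The two blue tiles stand in the rack's 2nd and 4th slots, at crop positions (644,170) and (738,198), and the purple ones stand outside it. The red buffer shows on the bar at crop (137,229), which is pixel (364,232) in the top view. Now the fine measurement.

```bash
python3 - <<'E'
from h import *
c=cam('top'); s=cam('side'); T=cloud(c); S=cloud(s)
hs=cv2.cvtColor(c['frame'],cv2.COLOR_RGB2HSV); hS=cv2.cvtColor(s['frame'],cv2.COLOR_RGB2HSV)
def rect(p):
    r=cv2.minAreaRect(p[:,:2].astype(np.float32)); b=cv2.boxPoints(r); e=max([b[1]-b[0],b[2]-b[1]],key=np.linalg.norm)
    return np.round(r[0],1),np.round(r[1],1),'long axis deg',np.degrees(np.arctan2(e[1],e[0])).round(2)
blue=cv2.inRange(hs,(98,90,40),(115,255,255))>0
m=blue&(T[...,2]>64)&(T[...,0]>580)&(T[...,1]<-200); print('housing',rect(T[m]))
roi=lambda P:(P[...,0]>470)&(P[...,0]<720)&(P[...,1]<10)&(P[...,1]>-400)
dark=(c['frame'].max(-1)<90)&roi(T)&(T[...,2]<25)
k,l,st,_=cv2.connectedComponentsWithStats(dark.astype(np.uint8)); i=1+st[1:,4].argmax(); print('plate',rect(T[l==i]),np.median(T[l==i][:,2]))
# rack
w=(T[...,2]>15)&(T[...,2]<30)&(T[...,0]>430)&(T[...,0]<590)&(T[...,1]>120)&(T[...,1]<350)
print('rack',rect(T[w]),np.median(T[w][:,2]))
# tiles: tops, two views
for nm,uv in(('a',(210,243)),('b',(246,254)),('c',(192,237)),('d',(228,248))):
    u,v=uv; m=np.zeros((480,640),bool); m[v-10:v+11,u-9:u+10]=1
    m&=(T[...,2]>62)
    b=rect(T[m]); vv,uu=np.nonzero(m); print(nm,b,'z',np.median(T[m][:,2]).round(1),'ray@66',plane(c,uu.mean(),vv.mean(),66).round(1))
    q=T[m].mean(0); m=(np.hypot(S[...,0]-q[0],S[...,1]-q[1])<22)&(S[...,2]>63.5); print('  side',S[m].mean(0).round(1),m.sum(),rect(S[m]))
# knob
for n,P,h,cc in(('top',T,hs,c),('side',S,hS,s)):
    m=((h[...,0]<8)|(h[...,0]>172))&(h[...,1]>130)&(h[...,2]>50)&roi(P)&(P[...,2]>25)
    k,l,st,ce=cv2.connectedComponentsWithStats(m.astype(np.uint8))
    for i in range(1,k):
        if st[i,4]>=4: p=P[l==i]; t=p[p[:,2]>np.percentile(p[:,2],60)]; print('red',n,ce[i].round(1),st[i],p.mean(0).round(1),'zmax',p[:,2].max().round(1),'@95',plane(cc,*ce[i],95).round(1),'@79',plane(cc,*ce[i],79).round(1),'@52',plane(cc,*ce[i],52).round(1))
np.savez('o.npz',T=T,S=S)
E
```

```text
housing (array([ 660.6, -326. ]), array([ 98.2, 128.2]), 'long axis deg', np.float32(-70.79))
plate (array([ 618.3, -199.8]), array([111.6, 384.7]), 'long axis deg', np.float32(-70.82)) 6.42188321851836
rack (array([509.1, 242.4]), array([181.4,  60.1]), 'long axis deg', np.float32(74.12)) 22.166755882185043
a (array([477.2, 150.3]), array([252.7,  29.6]), 'long axis deg', np.float32(71.28)) z 66.4 ray@66 [514.8 262.7  66. ]
  side [511.7 266.9  65.4] 94 (array([512.1, 266.6]), array([14.4, 30.8]), 'long axis deg', np.float32(-16.43))
b (array([468. , 106.8]), array([164.8,  29.6]), 'long axis deg', np.float32(72.38)) z 66.5 ray@66 [490.8 178.8  66. ]
  side [487.  183.3  65.3] 88 (array([487.4, 182.8]), array([15.1, 30.1]), 'long axis deg', np.float32(-13.56))
c (array([482.9, 171.2]), array([296.4,  28.9]), 'long axis deg', np.float32(71.89)) z 66.7 ray@66 [527.2 305.4  66. ]
  side [524.4 303.   65.4] 81 (array([518.6, 293.3]), array([43.2, 28. ]), 'long axis deg', np.float32(70.97))
d (array([502.8, 221.3]), array([15.2, 29.6]), 'long axis deg', np.float32(-13.98)) z 66.3 ray@66 [502.5 220.8  66. ]
  side [499.1 225.5  65.5] 95 (array([499.4, 224.2]), array([15.8, 29.8]), 'long axis deg', np.float32(-12.17))
red top [396.8 204.5] [393 201   9   9  56] [ 607.7 -172.    90.9] zmax 99.2 @95 [ 607.2 -171.3   95. ] @79 [ 609.4 -174.1   79. ] @52 [ 613.1 -178.7   52. ]
red top [363.5 231.2] [362 229   4   5  13] [548.  -99.6  50.2] zmax 54.2 @95 [544.3 -94.9  95. ] @79 [545.6 -96.6  79. ] @52 [547.8 -99.4  52. ]
red side [320.  191.2] [317 185   7  14  90] [ 603.1 -165.7   82.8] zmax 96.9 @95 [ 594.  -144.8   95. ] @79 [ 605.9 -172.2   79. ] @52 [ 626.  -218.4   52. ]
red side [331.5 222.5] [330 220   4   6  24] [544.  -95.6  47.4] zmax 52.5 @95 [515.3 -24.3  95. ] @79 [524.9 -48.3  79. ] @52 [541.2 -88.7  52. ]
```

```bash
cat > m.py <<'E'
# commanded-pose bookkeeping: ap(applied 6 numbers), to(target xyz, tool-y yaw deg)
import json,os,sys
from h import *
F='cmd.json'
if not os.path.exists(F): json.dump([[260.31,-512.748,231.323],list(R.from_quat([0.972543862,0.232718128,0,0]).as_quat())],open(F,'w'))
def get(): p,q=json.load(open(F)); return np.array(p),R.from_quat(q)
def ap(*r):
    p,q=get(); r=np.array(r,float); p=p+q.apply(r[:3]*150); q=q*R.from_rotvec(r[3:]*np.pi/2)
    json.dump([list(p),list(q.as_quat())],open(F,'w'))
def to(x,y,z,yaw):
    p,q=get(); s=q.inv().apply(np.array([x,y,z])-p)/150; ty=q.apply([0,1,0]); a=np.degrees(np.arctan2(ty[1],ty[0]))
    d=(yaw-a+90)%180-90
    print('shift',s.round(3),'turnz',round(-d/90,3))
def st():
    s=ctrl.get_state(); p,q=get(); print('cmd',p.round(1),'meas',s['tool_pos'].round(1),'rot',np.degrees((q.inv()*R.from_quat(np.r_[s['tcp_rot'][1:],s['tcp_rot'][0]])).as_rotvec()).round(2),'F',s['wrist_force'].round(2),'w',round(s['grip_width'],1),s['grip_force'],'t',s['t'])
O=np.array([598.1,-146.6]); yd=np.array([-.3289,.9444]); xd=np.array([.9444,.3289])
def fe(x,y): return O+x*xd+y*yd
E
echo
```

move_arm(plan="40 0.25 -0.08 0 0 0 0; 40 0.5 -0.16 0 0 0 0; 40 0.75 -0.24 0 0 0 0; 40 1 -0.33 0 0 0 0; 40 1 -0.33 0 0 0 0")

```text
t: 0.72
tool_pos: [375.3, -395.7, 231.5]
tcp_rot: [-0.001, 0.972, 0.236, 0.001]
wrist_force: [-0.9, 0.7, 0.2]
grip_width: 39.7
grip_force: 0.0
```

move_arm(plan="40 0.25 -0.08 0 0 0 0; 40 0.5 -0.16 0 0 0 0; 40 0.75 -0.24 0 0 0 0; 40 1 -0.33 0 0 0 0; 40 1 -0.33 0 0 0 0")

```text
t: 1.13
tool_pos: [486.6, -284.1, 231.3]
tcp_rot: [-0.001, 0.972, 0.236, 0.001]
wrist_force: [-0.7, -0.3, -0.7]
grip_width: 39.8
grip_force: 0.0
```

move_arm(plan="40 0.2 -0.07 0.1 0 0 -0.08; 40 0.4 -0.14 0.2 0 0 -0.16; 40 0.6 -0.2 0.3 0 0 -0.24; 40 0.8 -0.26 0.3 0 0 -0.32; 40 1 -0.32 0.3 0 0 -0.4; 40 1 -0.32 0.3 0 0 -0.48; 40 1 -0.32 0.3 0 0 -0.56; 40 1 -0.32 0.3 0 0 -0.64; 40 1 -0.32 0.3 0 0 -0.72; 40 1 -0.32 0.3 0 0 -0.8; 40 1 -0.32 0.3 0 0 -0.87; 40 1 -0.32 0.3 0 0 -0.914")

```text
t: 2.13
tool_pos: [594.7, -178.7, 186.1]
tcp_rot: [-0.0, 0.577, 0.817, -0.0]
wrist_force: [-0.4, 0.4, -0.6]
grip_width: 39.9
grip_force: 0.0
```

```bash
python3 - <<'E'
from m import *
ap(1,-.33,0,0,0,0);ap(1,-.33,0,0,0,0);ap(1,-.32,.3,0,0,-.914); st()
to(*fe(0,-26),130,19.2); to(*fe(0,-26),75,19.2)
c=cam('top'); s=cam('side')
f=lambda c,x0,y0,w,h,W,H: cv2.resize(c['frame'][y0:y0+h,x0:x0+w],(W,H),interpolation=cv2.INTER_CUBIC)
im=np.hstack([f(c,330,140,130,130,400,400),f(s,255,120,130,130,400,400)])
cv2.imwrite('pics/crop2.png',im[...,::-1])
E
```

```text
cmd [ 595.  -178.   186.3] meas [ 594.7 -178.7  186.1] rot [ 0.02 -0.   -0.3 ] F [-0.36  0.44 -0.61] w 39.9 0.0 t 2.1333
shift [0.017 0.088 0.375] turnz -0.0
shift [0.017 0.088 0.742] turnz -0.0
```

View pics/crop2.png

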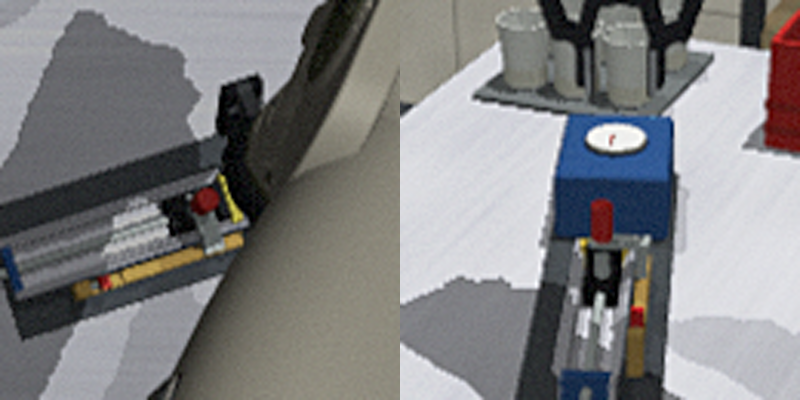

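The crop shows the open fingers above and behind the knob, with the side view's fingers centred at about (620,60) and the knob at (600,220). Next I align over the knob and descend.

move_arm(plan="40 0.017 0.088 0.1 0 0 0; 40 0.017 0.088 0.25 0 0 0; 40 0.017 0.088 0.4 0 0 0; 40 0.017 0.088 0.5 0 0 0; 40 0.017 0.088 0.6 0 0 0; 40 0.017 0.088 0.66 0 0 0; 40 0.017 0.088 0.7 0 0 0; 40 0.017 0.088 0.735 0 0 0; 40 0.017 0.088 0.735 0 0 0")

```text
t: 2.98
tool_pos: [606.4, -171.1, 75.1]
tcp_rot: [-0.001, 0.58, 0.815, -0.0]
wrist_force: [-0.1, 0.7, -0.7]
grip_width: 39.9
grip_force: 0.0
```

```bash
python3 - <<'E'
from m import *
ap(.017,.088,.735,0,0,0); st()
s=cam('side'); c=cam('top')
f=lambda c,x0,y0,w,h,W,H: cv2.resize(c['frame'][y0:y0+h,x0:x0+w],(W,H),interpolation=cv2.INTER_CUBIC)
cv2.imwrite('pics/crop3.png',np.hstack([f(s,280,150,80,80,400,400),f(c,360,170,80,80,400,400)])[...,::-1])
E
```

```text
cmd [ 606.7 -171.2   76.1] meas [ 606.4 -171.1   75.1] rot [0.05 0.04 0.02] F [-0.14  0.73 -0.7 ] w 39.9 0.0 t 2.9833
```

View pics/crop3.png

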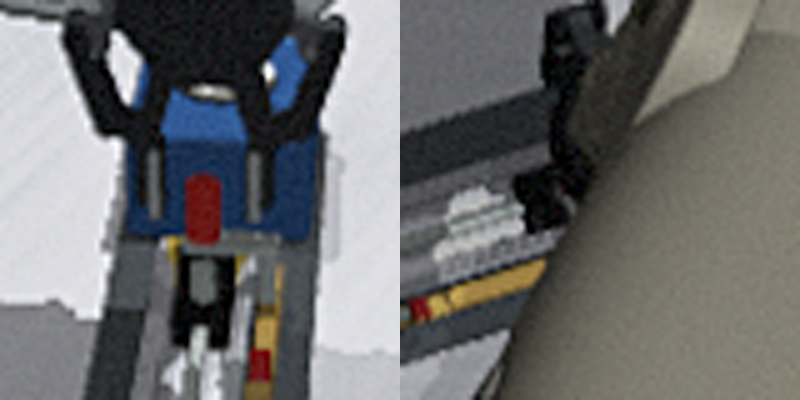

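The side crop shows the fingers at columns 153 and 257 and the knob at 203, so it is centred. Closing now.

move_arm(plan="20 0 0 0 0 0 0; 0 0 0 0 0 0 0; 0 0 0 0 0 0 0; 0 0 0 0 0 0 0; 0 0 0 0 0 0 0")

```text
t: 3.5
tool_pos: [607.9, -171.4, 77.3]
tcp_rot: [0.001, 0.579, 0.815, 0.001]
wrist_force: [2.6, 1.9, 4.7]
grip_width: 15.5
grip_force: 58.7
```

move_arm(plan="0 0.04 0 0 0 0 0; 0 0.08 0 0 0 0 0; 0 0.12 0 0 0 0 0; 0 0.16 0 0 0 0 0; 0 0.2 0 0 0 0 0; 0 0.24 0 0 0 0 0; 0 0.28 0 0 0 0 0; 0 0.31 0 0 0 0 0; 0 0.34 0 0 0 0 0; 0 0.36 0 0 0 0 0; 0 0.36 0 0 0 0 0")

```text
t: 4.42
tool_pos: [591.1, -122.7, 77.3]
tcp_rot: [0.004, 0.58, 0.815, -0.001]
wrist_force: [5.0, -5.8, 1.9]
grip_width: 15.8
grip_force: 58.6
```

```bash
cat >> m.py <<'E'
def fst():
    s=ctrl.get_state(); p,q=get(); d=s['tool_pos'][:2]-O; w=s['wrist_force']; g=p[:2]-O
    print('cmd xy',(g@xd).round(2),(g@yd).round(2),'z',p[2].round(1),'meas xy',(d@xd).round(2),(d@yd).round(2),'z',s['tool_pos'][2].round(2),'Fx,Fy,Fz',(w[:2]@xd).round(2),(w[:2]@yd).round(2),w[2].round(2),'w',s['grip_width'].round(1),'t',s['t'])
E
python3 - <<'E'
from m import *
ap(.36,0,0,0,0,0); fst()
E
```

```text
Traceback (most recent call last):
  File "m.py", line 20, in fst
    print('cmd xy',(g@xd).round(2),(g@yd).round(2),'z',p[2].round(1),'meas xy',(d@xd).round(2),(d@yd).round(2),'z',s['tool_pos'][2].round(2),'Fx,Fy,Fz',(w[:2]@xd).round(2),(w[:2]@yd).round(2),w[2].round(2),'w',s['grip_width'].round(1),'t',s['t'])
                                                                                                                                                                                                                  ^^^^^^^^^^^^^^^^^^^^^
AttributeError: 'float' object has no attribute 'round'
```

```bash
sed -i "s/s\['grip_width'\].round(1)/round(s['grip_width'],1)/" m.py; python3 - <<'E'
from m import *
fst(); s=ctrl.get_state(); print(s['ft_torque'],np.abs(s['qvel']).max())
E
```

```text
cmd xy 0.01 27.93 z 76.1 meas xy 1.25 24.86 z 77.33 Fx,Fy,Fz 2.78 -7.12 1.85 w 15.8 t 4.4167
[-1.21846215 -0.93589678 -0.02433742] 0.0077422324891230476
```

move_arm(plan="0 0.02 0 0 0 0 0; 0 0.04 0 0 0 0 0; 0 0.06 0 0 0 0 0; 0 0.08 0 0 0 0 0; 0 0.08 0 0 0 0 0; 0 0.08 0 0 0 0 0; 0 0.08 0 0 0 0 0")

```text
t: 5.0
tool_pos: [587.4, -111.9, 77.3]
tcp_rot: [0.004, 0.58, 0.815, -0.001]
wrist_force: [4.9, -7.3, 2.0]
grip_width: 16.0
grip_force: 58.6
```

```bash
python3 - <<'E'
from m import *
ap(.08,0,0,0,0,0); fst()
E
```

```text
cmd xy 0.01 39.93 z 76.1 meas xy 1.3 36.33 z 77.32 Fx,Fy,Fz 2.22 -8.5 2.02 w 16.0 t 5.0
```

move_arm(plan="0 0.015 0 0 0 0 0; 0 0.03 0 0 0 0 0; 0 0.045 0 0 0 0 0; 0 0.06 0 0 0 0 0; 0 0.06 0 0 0 0 0; 0 0.06 0 0 0 0 0; 0 0.06 0 0 0 0 0")

```text
t: 5.58
tool_pos: [584.5, -103.6, 77.3]
tcp_rot: [0.004, 0.58, 0.814, -0.001]
wrist_force: [4.9, -8.0, 0.6]
grip_width: 15.9
grip_force: 58.6
```

```bash
python3 - <<'E'
from m import *
ap(.06,0,0,0,0,0); fst()
E
```

```text
cmd xy 0.02 48.93 z 76.1 meas xy 1.29 45.1 z 77.26 Fx,Fy,Fz 1.98 -9.13 0.63 w 15.9 t 5.5833
```

move_arm(plan="0 0.01 0 0 0 0 0; 0 0.02 0 0 0 0 0; 0 0.02 0 0 0 0 0; 0 0.02 0 0 0 0 0; 0 0.02 0 0 0 0 0")

```text
t: 6.0
tool_pos: [583.2, -100.3, 76.4]
tcp_rot: [0.003, 0.58, 0.815, -0.001]
wrist_force: [5.9, -7.5, -3.6]
grip_width: 15.5
grip_force: 58.6
```

```bash
python3 - <<'E'
from m import *
ap(.02,0,0,0,0,0); fst()
E
```

```text
cmd xy 0.02 51.93 z 76.1 meas xy 1.18 48.66 z 76.38 Fx,Fy,Fz 3.16 -9.0 -3.64 w 15.5 t 6.0
```

Fz fell from +0.6 to −3.6 N and the knob sagged, so the pin is over the notch. I'll go a hair further, then lower it.

move_arm(plan="0 0.01 0 0 0 0 0; 0 0.01 0 0 0 0 0; 0 0.01 0 0 0 0 0; 0 0.01 0 0 0 0 0")

```text
t: 6.33
tool_pos: [582.7, -98.8, 76.3]
tcp_rot: [0.003, 0.58, 0.815, -0.001]
wrist_force: [7.2, -7.0, -3.7]
grip_width: 15.5
grip_force: 58.6
```

```bash
python3 - <<'E'
from m import *
ap(.01,0,0,0,0,0); fst()
E
```

```text
cmd xy 0.02 53.43 z 76.1 meas xy 1.2 50.18 z 76.31 Fx,Fy,Fz 4.54 -8.95 -3.68 w 15.5 t 6.3333
```

move_arm(plan="0 0 0 0.01 0 0 0; 0 0 0 0.02 0 0 0; 0 0 0 0.03 0 0 0; 0 0 0 0.03 0 0 0")

```text
t: 6.67
tool_pos: [582.7, -98.8, 71.6]
tcp_rot: [0.003, 0.58, 0.815, -0.001]
wrist_force: [6.4, -7.1, -4.3]
grip_width: 15.3
grip_force: 58.7
```

```bash
python3 - <<'E'
from m import *
ap(0,0,0.0,0,0,0); fst()
E
```

```text
cmd xy 0.02 53.43 z 76.1 meas xy 1.18 50.2 z 71.62 Fx,Fy,Fz 3.76 -8.81 -4.28 w 15.3 t 6.6667
```

move_arm(plan="0 0 0 0.01 0 0 0; 0 0 0 0.02 0 0 0; 0 0 0 0.025 0 0 0; 0 0 0 0.025 0 0 0")

```text
t: 7.0
tool_pos: [583.0, -99.4, 69.3]
tcp_rot: [0.004, 0.58, 0.814, -0.001]
wrist_force: [3.2, -7.2, 2.5]
grip_width: 15.7
grip_force: 59.5
```

```bash
python3 - <<'E'
from m import *
ap(0,0,0.055,0,0,0); fst()
E
```

```text
cmd xy 0.02 53.43 z 67.8 meas xy 1.29 49.49 z 69.28 Fx,Fy,Fz 0.63 -7.82 2.54 w 15.7 t 7.0
```

The pin has bottomed exactly 8 mm below its riding height. I ease forward until the notch takes the load, then open.

move_arm(plan="0 -0.01 0 0 0 0 0; 0 -0.02 0 0 0 0 0; 0 -0.03 0 0 0 0 0; 0 -0.04 0 0 0 0 0; 0 -0.04 0 0 0 0 0; 0 -0.04 0 0 0 0 0")

```text
t: 7.5
tool_pos: [583.5, -100.9, 69.2]
tcp_rot: [0.001, 0.579, 0.815, 0.001]
wrist_force: [2.7, 4.1, 8.9]
grip_width: 15.4
grip_force: 60.1
```

```bash
python3 - <<'E'
from m import *
ap(-.04,0,0,0,0,0); fst()
E
```

```text
cmd xy 0.02 47.43 z 67.8 meas xy 1.24 47.91 z 69.22 Fx,Fy,Fz 3.87 3.01 8.87 w 15.4 t 7.5
```

move_arm(plan="40 0 0 0 0 0 0; 40 0 0 0 0 0 0; 40 0 0 0 0 0 0; 40 0 0 -0.2 0 0 0; 40 0 0 -0.4 0 0 0; 40 0 0 -0.6 0 0 0; 40 0 0 -0.75 0 0 0; 40 0 0 -0.75 0 0 0")

```text
t: 8.17
tool_pos: [584.6, -102.7, 185.3]
tcp_rot: [0.004, 0.58, 0.815, 0.001]
wrist_force: [0.5, -0.4, 0.1]
grip_width: 39.6
grip_force: 0.0
```

```bash
python3 - <<'E'
from m import *
ap(0,0,-.75,0,0,0); fst()
to(514.3,263.8,180,-15.9); to(514.3,263.8,48,-15.9); to(490.3,179.4,180,-15.9)
s=cam('side');P=cloud(s);h=cv2.cvtColor(s['frame'],cv2.COLOR_RGB2HSV)
m=((h[...,0]<8)|(h[...,0]>172))&(h[...,1]>130)&(h[...,2]>50)&(P[...,0]>500)&(P[...,0]<650)&(P[...,1]<-50)&(P[...,1]>-200)&(P[...,2]>60)
p=P[m].mean(0); print(p,m.sum(),(p[:2]-O)@yd,P[m][:,2].max())
E
```

```text
cmd xy 0.02 47.43 z 180.3 meas xy 1.68 45.85 z 185.29 Fx,Fy,Fz 0.35 -0.51 0.09 w 39.6 t 8.1667
shift [2.452e+00 3.710e-01 2.000e-03] turnz 0.39
shift [2.452 0.371 0.882] turnz 0.39
shift [1.973 0.035 0.002] turnz 0.39
[578.11282324 -94.82695259  75.45635814] 89 55.468248415353614 88.85589794125497
```

Held. Now to the first tile, b.

move_arm(plan="50 0.24 0.01 0 0 0 0.06; 50 0.48 0.02 0 0 0 0.12; 50 0.72 0.03 0 0 0 0.2; 50 1 0.035 0 0 0 0.27; 50 1 0.035 0 0 0 0.33; 50 1 0.035 0 0 0 0.39; 50 1 0.035 0 0 0 0.39")

```text
t: 8.8
tool_pos: [536.7, 42.6, 178.6]
tcp_rot: [-0.001, 0.798, 0.602, -0.001]
wrist_force: [-0.5, 0.2, -0.0]
grip_width: 49.6
grip_force: 0.0
```

```bash
python3 - <<'E'
from m import *
ap(1,.035,0,0,0,.39); st()
to(490.3,179.4,180,-15.9); to(490.3,179.4,48,-15.9)
E
```

```text
cmd [538.2  41.6 180.3] meas [536.7  42.6 178.6] rot [ 0.17 -0.06  0.03] F [-0.47  0.24 -0.04] w 49.6 0.0 t 8.8
shift [ 0.796 -0.559  0.002] turnz -0.0
shift [ 0.796 -0.559  0.882] turnz -0.0
```

move_arm(plan="50 0.2 -0.14 0 0 0 0; 50 0.4 -0.28 0 0 0 0; 50 0.6 -0.42 0.1 0 0 0; 50 0.796 -0.559 0.3 0 0 0; 50 0.796 -0.559 0.5 0 0 0; 50 0.796 -0.559 0.65 0 0 0; 50 0.796 -0.559 0.75 0 0 0; 50 0.796 -0.559 0.82 0 0 0; 50 0.796 -0.559 0.87 0 0 0; 50 0.796 -0.559 0.87 0 0 0")

```text
t: 9.63
tool_pos: [489.2, 178.7, 48.0]
tcp_rot: [-0.001, 0.798, 0.602, -0.001]
wrist_force: [-0.1, -0.7, 0.1]
grip_width: 49.8
grip_force: 0.0
```

```bash
python3 - <<'E'
from m import *
ap(.796,-.559,.87,0,0,0); st()
s=cam('side')
f=lambda c,x0,y0,w,h,W,H: cv2.resize(c['frame'][y0:y0+h,x0:x0+w],(W,H),interpolation=cv2.INTER_CUBIC)
cv2.imwrite('pics/crop4.png',f(s,240,230,120,100,600,500)[...,::-1])
E
```

```text
cmd [490.3 179.4  49.8] meas [489.2 178.7  48. ] rot [ 0.16 -0.09 -0.01] F [-0.08 -0.71  0.08] w 49.8 0.0 t 9.6333
```

View pics/crop4.png

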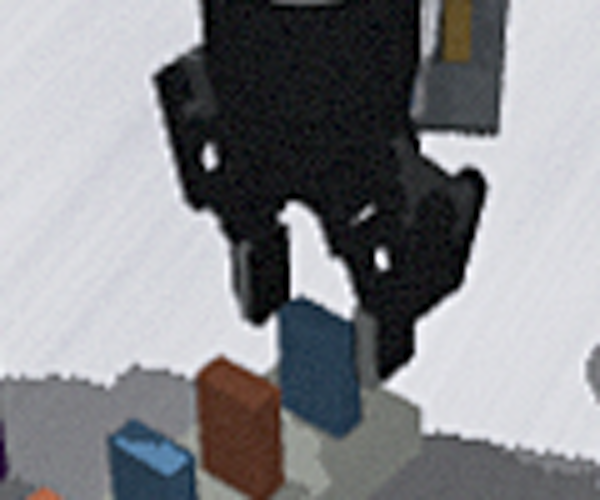

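The crop shows the fingers straddling the blue tile at (318,365), clear of the terracotta tile at (240,430). Closing and lifting.

move_arm(plan="35 0 0 0 0 0 0; 15 0 0 0 0 0 0; 15 0 0 0 0 0 0; 15 0 0 0 0 0 0; 15 0 0 0 0 0 0; 15 0 0 -0.05 0 0 0; 15 0 0 -0.1 0 0 0; 15 0 0 -0.25 0 0 0; 15 0 0 -0.5 0 0 0; 15 0 0 -0.7 0 0 0; 15 0 0 -0.7 0 0 0")

```text
t: 10.6
tool_pos: [493.9, 180.3, 161.6]
tcp_rot: [0.002, 0.798, 0.602, 0.005]
wrist_force: [1.1, 0.3, 0.7]
grip_width: 28.6
grip_force: 59.4
```

```bash
python3 - <<'E'
from m import *
ap(0,0,-.7,0,0,0); st()
to(*fe(0,-41),155,19.2)
s=cam('side');P=cloud(s);h=cv2.cvtColor(s['frame'],cv2.COLOR_RGB2HSV)
m=(cv2.inRange(h,(98,90,40),(115,255,255))>0)&(np.hypot(P[...,0]-490,P[...,1]-180)<40)&(P[...,2]>70)
print(m.sum(),P[m].mean(0),np.percentile(P[m][:,2],[2,98]))
E
```

```text
cmd [490.3 179.4 154.8] meas [493.9 180.3 161.6] rot [-0.52  0.27 -0.02] F [1.11 0.29 0.69] w 28.6 59.37167081516236 t 10.6
shift [-2.116e+00  1.444e+00 -1.000e-03] turnz -0.39
430 [490.03768821 187.95396338 150.75514347] [121.37237794 177.29864494]
```

move_arm(plan="15 -0.2 0.14 -0.05 0 0 0; 15 -0.4 0.28 -0.1 0 0 0; 15 -0.6 0.43 -0.1 0 0 0; 15 -0.8 0.58 -0.1 0 0 0; 15 -1 0.72 -0.1 0 0 0")

```text
t: 11.07
tool_pos: [552.9, 4.1, 169.1]
tcp_rot: [-0.0, 0.798, 0.603, -0.0]
wrist_force: [0.9, 0.3, 0.0]
grip_width: 28.4
grip_force: 59.4
```

move_arm(plan="15 -0.2 0.14 0 0 0 -0.07; 15 -0.4 0.28 0 0 0 -0.14; 15 -0.6 0.43 0 0 0 -0.21; 15 -0.8 0.58 0 0 0 -0.28; 15 -1 0.72 0 0 0 -0.35; 15 -1 0.72 0 0 0 -0.39; 15 -1 0.72 0 0 0 -0.39; 15 -1 0.72 0 0 0 -0.39")

```text
t: 11.73
tool_pos: [614.8, -168.2, 168.4]
tcp_rot: [-0.001, 0.581, 0.814, -0.0]
wrist_force: [-0.6, 0.4, -0.3]
grip_width: 28.3
grip_force: 59.4
```

```bash
python3 - <<'E'
from m import *
ap(-1,.72,-.1,0,0,0); ap(-1,.72,0,0,0,-.39); fst(); st()
to(*fe(0,-41),100,19.2)
E
```

```text
cmd xy 9.5 -26.32 z 169.8 meas xy 8.64 -25.84 z 168.42 Fx,Fy,Fz -0.41 0.52 -0.32 w 28.3 t 11.7333
cmd [ 615.7 -168.3  169.8] meas [ 614.8 -168.2  168.4] rot [0.11 0.12 0.15] F [-0.56  0.35 -0.32] w 28.3 59.37472749967128 t 11.7333
shift [-0.098 -0.063  0.465] turnz -0.0
```

move_arm(plan="15 -0.03 -0.02 0.1 0 0 0; 15 -0.06 -0.03 0.25 0 0 0; 15 -0.078 -0.048 0.4 0 0 0; 15 -0.078 -0.048 0.46 0 0 0; 15 -0.078 -0.048 0.46 0 0 0; 15 -0.078 -0.048 0.46 0 0 0")

```text
t: 12.23
tool_pos: [612.3, -180.4, 100.8]
tcp_rot: [-0.001, 0.579, 0.815, -0.0]
wrist_force: [0.3, -0.2, 0.2]
grip_width: 28.6
grip_force: 59.4
```

```bash
python3 - <<'E'
from m import *
ap(-.078,-.048,.46,0,0,0); fst()
s=cam('side');c=cam('top')
f=lambda c,x0,y0,w,h,W,H: cv2.resize(c['frame'][y0:y0+h,x0:x0+w],(W,H),interpolation=cv2.INTER_CUBIC)
cv2.imwrite('pics/crop5.png',np.hstack([f(s,280,150,80,110,400,550),f(c,350,160,80,110,400,550)])[...,::-1])
E
```

```text
cmd xy 2.3 -38.02 z 100.8 meas xy 2.32 -36.63 z 100.84 Fx,Fy,Fz 0.2 -0.26 0.16 w 28.6 t 12.2333
```

View pics/crop5.png

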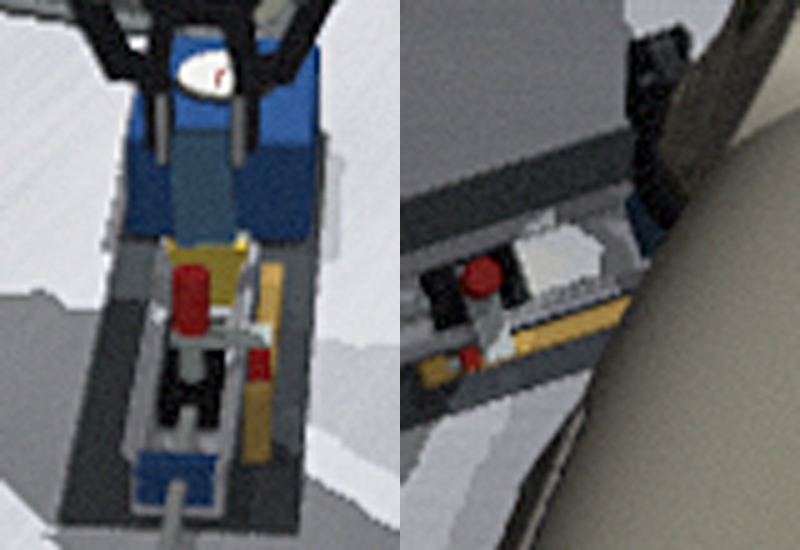

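The left crop shows the tile at columns 168–240 over the yellow stop at 165–250. The follower is held, with its pin at the red buffer at (258,350). Lowering with a 1 mm correction towards −x.

move_arm(plan="15 0 -0.007 0.06 0 0 0; 15 0 -0.007 0.12 0 0 0; 15 0 -0.007 0.16 0 0 0; 15 0 -0.007 0.2 0 0 0; 15 0 -0.007 0.24 0 0 0; 15 0 -0.007 0.28 0 0 0; 15 0 -0.007 0.3 0 0 0; 15 0 -0.007 0.3 0 0 0")

```text
t: 13.0
tool_pos: [612.0, -182.0, 55.2]
tcp_rot: [0.0, 0.579, 0.815, 0.0]
wrist_force: [2.6, 1.0, -1.5]
grip_width: 28.2
grip_force: 59.3
```

```bash
python3 - <<'E'
from m import *
ap(0,-.007,.3,0,0,0); fst()
E
```

```text
cmd xy 1.25 -38.02 z 55.8 meas xy 1.49 -37.98 z 55.25 Fx,Fy,Fz 2.77 0.04 -1.55 w 28.2 t 13.0
```

move_arm(plan="15 0 0.004 0.01 0 0 0; 15 0 0.004 0.02 0 0 0; 15 0 0.004 0.028 0 0 0; 15 0 0.004 0.028 0 0 0")

```text
t: 13.33
tool_pos: [612.4, -182.6, 54.8]
tcp_rot: [0.001, 0.58, 0.815, -0.0]
wrist_force: [-5.9, 2.0, 17.0]
grip_width: 28.4
grip_force: 61.7
```

```bash
python3 - <<'E'
from m import *
ap(0,.004,.028,0,0,0); fst()
E
```

```text
cmd xy 1.85 -38.02 z 51.6 meas xy 1.7 -38.66 z 54.82 Fx,Fy,Fz -4.89 3.78 17.05 w 28.4 t 13.3333
```

```bash
python3 - <<'E'
from m import *
s=cam('side');P=cloud(s);h=cv2.cvtColor(s['frame'],cv2.COLOR_RGB2HSV)
q=fe(1.5,-30)
m=(cv2.inRange(h,(98,70,30),(118,255,255))>0)&(np.hypot(P[...,0]-q[0],P[...,1]-q[1])<25)&(P[...,2]>20)
v,u=np.nonzero(m);print(m.sum(),P[m].mean(0),np.percentile(P[m][:,2],[2,98]),u.min(),u.max(),v.min(),v.max())
f=lambda c,x0,y0,w,h,W,H: cv2.resize(c['frame'][y0:y0+h,x0:x0+w],(W,H),interpolation=cv2.INTER_CUBIC)
cv2.imwrite('pics/crop6.png',f(s,290,155,60,70,600,600*7//6-100)[...,::-1])
E
```

```text
211 [ 605.61568182 -174.77883999   68.58368019] [ 21.98360158 140.48853551] 309 326 158 212
```

View pics/crop6.png

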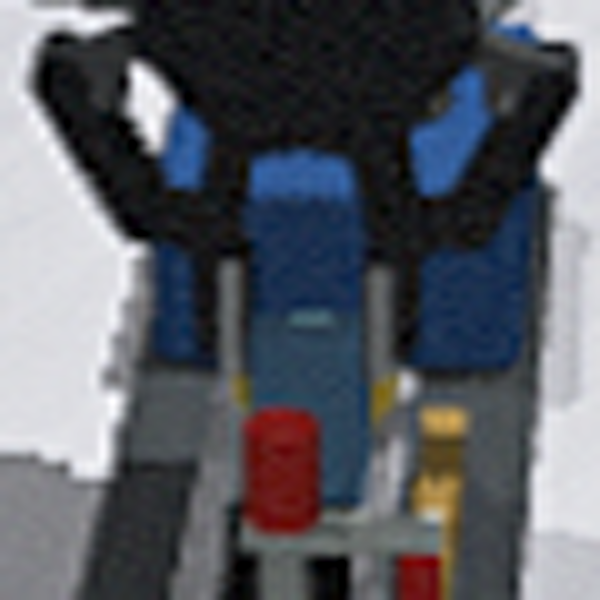

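```bash
python3 - <<'E'
from m import *
s=cam('side')
def pl(u,v,y):
    d=ray(s,u,v); n=np.r_[yd,0]; return s['eye']+d*((y-(s['eye'][:2]-O)@yd)/(d@n))
for v in (190.5,191.5,192.5): 
    for y in(-45,-38,-31): p=pl(321,v,y); print(v,y,p.round(1),((p[:2]-O)@xd).round(1))
print('fingertips',pl(290+38,155+395*70/600,-38))
fst()
E
```

```text
190.5 -45 [ 610.9 -189.8   71.3] -2.1
190.5 -38 [ 608.1 -183.4   75.1] -2.6
190.5 -31 [ 605.3 -176.9   78.8] -3.2
191.5 -45 [ 610.9 -189.8   68.5] -2.1
191.5 -38 [ 608.1 -183.3   72.3] -2.6
191.5 -31 [ 605.3 -176.9   76. ] -3.1
192.5 -45 [ 610.9 -189.8   65.7] -2.1
192.5 -38 [ 608.1 -183.3   69.5] -2.6
192.5 -31 [ 605.3 -176.9   73.2] -3.1
fingertips [ 591.64935722 -189.08371073   45.69451985]
cmd xy 1.85 -38.02 z 51.6 meas xy 1.7 -38.66 z 54.82 Fx,Fy,Fz -5.45 3.01 17.35 w 28.4 t 13.4333
```

The tile is down in the track and carrying load at 17 N, which is consistent with the floor. I relieve the force, release, rise and check the tile's height.

move_arm(plan="15 0 -0.001 -0.015 0 0 0; 15 0 -0.001 -0.015 0 0 0; 45 0 -0.001 -0.015 0 0 0; 45 0 -0.001 -0.015 0 0 0; 45 0 -0.001 -0.015 0 0 0; 45 0 -0.001 -0.1 0 0 0; 45 0 -0.001 -0.3 0 0 0; 45 0 -0.001 -0.55 0 0 0; 50 0 -0.001 -0.8 0 0 0; 50 0 -0.001 -0.8 0 0 0")

```text
t: 14.27
tool_pos: [615.7, -183.5, 179.5]
tcp_rot: [0.006, 0.579, 0.815, 0.001]
wrist_force: [1.1, -0.8, 1.6]
grip_width: 49.9
grip_force: 0.0
```

move_arm(plan="50 0.25 0 0 0 0 0.06; 50 0.5 0 0 0 0 0.12; 50 0.75 0 0 0 0 0.2; 50 1 0 0 0 0 0.27; 50 1 0 0 0 0 0.33; 50 1 0 0 0 0 0.39; 50 1 0 0 0 0 0.39")

```text
t: 14.85
tool_pos: [562.5, -39.3, 171.2]
tcp_rot: [-0.0, 0.798, 0.602, -0.0]
wrist_force: [0.4, -0.0, 0.5]
grip_width: 50.0
grip_force: 0.0
```

```bash
python3 - <<'E'
from m import *
ap(0,-.001,-.8,0,0,0); ap(1,0,0,0,0,.39); st()
to(514.8,263.9,165,-15.9)
for n in('top','side'):
    c=cam(n);P=cloud(c);h=cv2.cvtColor(c['frame'],cv2.COLOR_RGB2HSV); q=fe(1.5,-38)
    m=(cv2.inRange(h,(95,60,30),(118,255,255))>0)&(np.hypot(P[...,0]-q[0],P[...,1]-q[1])<28)&(P[...,2]>45)&(P[...,2]<90)
    p=P[m]; print(n,m.sum()); 
    if len(p): d=p[:,:2]-O; print(np.percentile(p[:,2],[50,90,97]),(d@xd).mean(),(d@yd).mean(), cv2.minAreaRect(np.stack([d@xd,d@yd],1)[p[:,2]>64].astype(np.float32)))
E
```

```text
cmd [562.9 -40.3 171.6] meas [562.5 -39.3 171.2] rot [ 0.03 -0.02  0.03] F [ 0.39 -0.01  0.51] w 50.0 0.0 t 14.85
shift [ 1.862 -0.865  0.044] turnz -0.0
top 8
[69.62581552 73.67825596 74.10615299] -11.730732472051194 -42.755737448946995 ((-11.274097442626953, -43.4040412902832), (4.598421096801758, 11.243548393249512), 51.720211029052734)
side 122
[62.18046775 69.50042428 70.72609353] -3.029408303070965 -31.131116475610124 ((-1.6553277969360352, -33.66007614135742), (17.67348289489746, 29.150806427001953), 86.40611267089844)
```

Tile b's top is at 70 mm, so it stands on the floor. Now tile a.

move_arm(plan="50 0.25 -0.12 0 0 0 0; 50 0.5 -0.24 0 0 0 0; 50 0.75 -0.35 0 0 0 0; 50 0.93 -0.43 0 0 0 0")

```text
t: 15.28
tool_pos: [538.6, 113.3, 171.2]
tcp_rot: [-0.0, 0.798, 0.603, -0.0]
wrist_force: [0.3, 0.1, -0.0]
grip_width: 49.7
grip_force: 0.0
```

move_arm(plan="50 0.25 -0.12 0 0 0 0; 50 0.5 -0.24 0 0 0 0; 50 0.75 -0.35 0 0 0 0; 50 0.932 -0.435 0.1 0 0 0; 50 0.932 -0.435 0.3 0 0 0; 50 0.932 -0.435 0.3 0 0 0")

```text
t: 15.78
tool_pos: [511.6, 264.3, 121.5]
tcp_rot: [-0.001, 0.797, 0.604, -0.004]
wrist_force: [-1.6, -0.6, -1.4]
grip_width: 50.0
grip_force: 0.0
```

```bash
python3 - <<'E'
from m import *
ap(.93,-.43,0,0,0,0); ap(.932,-.435,.3,0,0,0); st()
to(514.8,263.9,50,-15.9)
E
```

```text
cmd [514.8 263.9 126.6] meas [511.6 264.3 121.5] rot [ 0.36 -0.27 -0.27] F [-1.55 -0.61 -1.42] w 50.0 0.0 t 15.7833
shift [-0.    -0.     0.511] turnz -0.0
```

move_arm(plan="50 0 0 0.1 0 0 0; 50 0 0 0.2 0 0 0; 50 0 0 0.3 0 0 0; 50 0 0 0.4 0 0 0; 50 0 0 0.47 0 0 0; 50 0 0 0.51 0 0 0; 50 0 0 0.51 0 0 0; 50 0 0 0.51 0 0 0")

```text
t: 16.45
tool_pos: [515.1, 263.4, 50.4]
tcp_rot: [0.0, 0.798, 0.602, -0.0]
wrist_force: [0.1, -0.8, 0.1]
grip_width: 49.8
grip_force: 0.0
```

move_arm(plan="35 0 0 0 0 0 0; 15 0 0 0 0 0 0; 15 0 0 0 0 0 0; 15 0 0 0 0 0 0; 15 0 0 0 0 0 0; 15 0 0 -0.05 0 0 0; 15 0 0 -0.1 0 0 0; 15 0 0 -0.25 0 0 0; 15 0 0 -0.5 0 0 0; 15 0 0 -0.75 0 0 0; 15 0 0 -0.8 0 0 0; 15 0 0 -0.8 0 0 0")

```text
t: 17.45
tool_pos: [517.1, 264.8, 174.4]
tcp_rot: [0.001, 0.798, 0.602, 0.004]
wrist_force: [0.3, 0.8, -1.1]
grip_width: 28.4
grip_force: 59.2
```

```bash
python3 - <<'E'
from m import *
ap(0,0,.51,0,0,0); ap(0,0,-.8,0,0,0); st()
to(*fe(1.6,-12),165,19.2)
s=cam('side');P=cloud(s);h=cv2.cvtColor(s['frame'],cv2.COLOR_RGB2HSV)
m=(cv2.inRange(h,(98,90,40),(115,255,255))>0)&(np.hypot(P[...,0]-514,P[...,1]-264)<40)&(P[...,2]>70)
print(m.sum(),P[m].mean(0),np.percentile(P[m][:,2],[2,98]))
for q in((527,305),(502,221)):
    m=(cv2.inRange(h,(3,110,60),(12,220,255))>0)&(np.hypot(P[...,0]-q[0],P[...,1]-q[1])<35)&(P[...,2]>20);print('terra',m.sum(),np.median(P[m],0))
E
```

```text
cmd [514.8 263.9 170.1] meas [517.1 264.8 174.4] rot [-0.37  0.25 -0.01] F [ 0.31  0.78 -1.06] w 28.4 59.2272787168622 t 17.45
shift [-2.539  1.34   0.034] turnz -0.39
477 [513.12902676 272.19241316 162.7798916 ] [133.72460814 189.76707494]
terra 397 [518.75861988 313.88638036  51.33937585]
terra 354 [495.62191377 229.79723294  50.21106994]
```

move_arm(plan="15 -0.2 0.12 0 0 0 0; 15 -0.4 0.24 0 0 0 0; 15 -0.6 0.36 0 0 0 0; 15 -0.8 0.48 0 0 0 0; 15 -1 0.6 0 0 0 0")

```text
t: 17.92
tool_pos: [558.8, 93.6, 167.7]
tcp_rot: [-0.001, 0.798, 0.603, -0.002]
wrist_force: [1.7, 1.0, -0.0]
grip_width: 28.1
grip_force: 59.2
```

move_arm(plan="15 -0.2 0.12 0 0 0 -0.07; 15 -0.4 0.24 0 0 0 -0.14; 15 -0.6 0.36 0 0 0 -0.21; 15 -0.8 0.48 0 0 0 -0.28; 15 -1 0.6 0 0 0 -0.35; 15 -1 0.6 0 0 0 -0.39; 15 -1 0.6 0 0 0 -0.39")

```text
t: 18.5
tool_pos: [604.5, -75.9, 167.2]
tcp_rot: [-0.002, 0.58, 0.814, -0.001]
wrist_force: [-1.3, 0.3, -0.3]
grip_width: 28.2
grip_force: 59.2
```

```bash
python3 - <<'E'
from m import *
ap(-1,.6,0,0,0,0); ap(-1,.6,0,0,0,-.39); fst()
to(*fe(1.6,-12),100,19.2)
E
```

```text
cmd xy 30.96 66.14 z 170.1 meas xy 29.29 64.66 z 167.25 Fx,Fy,Fz -1.12 0.71 -0.32 w 28.2 t 18.5
shift [-0.521 -0.195  0.467] turnz -0.0
```

move_arm(plan="15 -0.2 -0.08 0 0 0 0; 15 -0.4 -0.16 0 0 0 0; 15 -0.521 -0.195 0 0 0 0; 15 -0.521 -0.195 0.15 0 0 0; 15 -0.521 -0.195 0.3 0 0 0; 15 -0.521 -0.195 0.4 0 0 0; 15 -0.521 -0.195 0.467 0 0 0; 15 -0.521 -0.195 0.467 0 0 0; 15 -0.521 -0.195 0.467 0 0 0")

```text
t: 19.25
tool_pos: [602.8, -156.2, 99.1]
tcp_rot: [-0.001, 0.579, 0.815, -0.0]
wrist_force: [-0.3, 0.2, -0.6]
grip_width: 27.9
grip_force: 59.2
```

```bash
python3 - <<'E'
from m import *
ap(-.521,-.195,.467,0,0,0); fst()
E
```

```text
cmd xy 1.67 -12.0 z 100.1 meas xy 1.3 -10.66 z 99.12 Fx,Fy,Fz -0.22 0.29 -0.55 w 27.9 t 19.25
```

move_arm(plan="15 0 0.001 0.06 0 0 0; 15 0 0.001 0.12 0 0 0; 15 0 0.001 0.16 0 0 0; 15 0 0.001 0.2 0 0 0; 15 0 0.001 0.24 0 0 0; 15 0 0.001 0.27 0 0 0; 15 0 0.001 0.28 0 0 0; 15 0 0.001 0.28 0 0 0")

```text
t: 19.92
tool_pos: [603.6, -157.3, 57.5]
tcp_rot: [-0.0, 0.579, 0.815, -0.0]
wrist_force: [0.8, -0.1, -1.2]
grip_width: 28.4
grip_force: 59.2
```

```bash
python3 - <<'E'
from m import *
ap(0,.001,.28,0,0,0); fst()
E
```

```text
cmd xy 1.82 -12.0 z 58.1 meas xy 1.64 -11.89 z 57.5 Fx,Fy,Fz 0.72 -0.35 -1.19 w 28.4 t 19.9167
```

move_arm(plan="15 0 0 0.008 0 0 0; 15 0 0 0.015 0 0 0; 15 0 0 0.02 0 0 0; 15 0 0 0.02 0 0 0")

```text
t: 20.25
tool_pos: [603.9, -157.5, 55.4]
tcp_rot: [0.0, 0.579, 0.815, -0.0]
wrist_force: [0.5, -0.2, 0.1]
grip_width: 28.5
grip_force: 59.3
```

```bash
python3 - <<'E'
from m import *
ap(0,0,.02,0,0,0); fst()
E
```

```text
cmd xy 1.82 -12.0 z 55.1 meas xy 1.88 -12.16 z 55.42 Fx,Fy,Fz 0.38 -0.3 0.14 w 28.5 t 20.25
```

Contact is just beginning. I go 1.5 mm more, then release and rise.

move_arm(plan="15 0 0 0.01 0 0 0; 15 0 0 0.01 0 0 0; 15 0 0 0.01 0 0 0")

```text
t: 20.5
tool_pos: [604.1, -157.7, 55.3]
tcp_rot: [0.001, 0.58, 0.815, -0.0]
wrist_force: [-3.2, 0.4, 9.5]
grip_width: 28.1
grip_force: 60.4
```

```bash
python3 - <<'E'
from m import *
ap(0,0,.01,0,0,0); fst()
E
```

```text
cmd xy 1.82 -12.0 z 53.6 meas xy 1.97 -12.47 z 55.31 Fx,Fy,Fz -2.95 1.41 9.52 w 28.1 t 20.5
```

move_arm(plan="15 0 0 -0.008 0 0 0; 15 0 0 -0.008 0 0 0; 45 0 0 -0.008 0 0 0; 45 0 0 -0.008 0 0 0; 45 0 0 -0.008 0 0 0; 45 0 0 -0.1 0 0 0; 45 0 0 -0.3 0 0 0; 40 0 0 -0.5 0 0 0; 40 0 0 -0.6 0 0 0; 40 0 0 -0.6 0 0 0; 40 0 0 -0.6 0 0 0")

```text
t: 21.42
tool_pos: [604.4, -157.6, 144.3]
tcp_rot: [0.001, 0.579, 0.815, 0.0]
wrist_force: [0.1, -0.6, 0.3]
grip_width: 40.1
grip_force: 0.0
```

```bash
python3 - <<'E'
from m import *
ap(0,0,-.6,0,0,0); fst(); to(*fe(1.3,48.2),110,19.2)
s=cam('side');c=cam('top')
f=lambda c,x0,y0,w,h,W,H: cv2.resize(c['frame'][y0:y0+h,x0:x0+w],(W,H),interpolation=cv2.INTER_CUBIC)
cv2.imwrite('pics/crop7.png',np.hstack([f(s,280,150,80,110,400,550),f(c,350,160,80,110,400,550)])[...,::-1])
E
```

```text
cmd xy 1.82 -12.0 z 143.6 meas xy 2.38 -12.46 z 144.34 Fx,Fy,Fz -0.13 -0.62 0.25 w 40.1 t 21.4167
shift [ 0.401 -0.004  0.224] turnz -0.0
```

View pics/crop7.png

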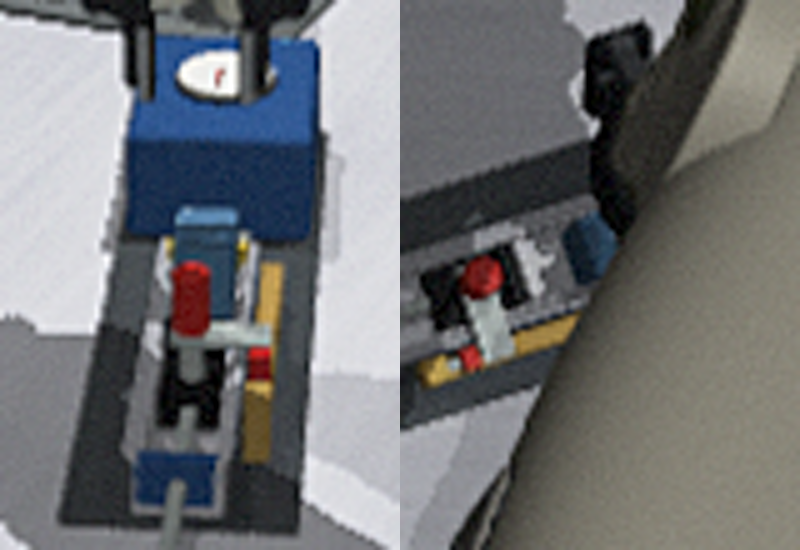

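Both tiles stand in the track, visible side-on at crop (207,255), with the follower still held. Now back to the knob.

move_arm(plan="40 0.15 -0.004 0 0 0 0; 40 0.3 -0.004 0 0 0 0; 40 0.401 -0.004 0.05 0 0 0; 40 0.401 -0.004 0.15 0 0 0; 40 0.401 -0.004 0.27 0 0 0; 40 0.401 -0.004 0.38 0 0 0; 40 0.401 -0.004 0.45 0 0 0; 40 0.401 -0.004 0.48 0 0 0; 40 0.401 -0.004 0.48 0 0 0; 40 0.401 -0.004 0.48 0 0 0")

```text
t: 22.35
tool_pos: [583.3, -100.8, 71.3]
tcp_rot: [-0.0, 0.58, 0.815, -0.0]
wrist_force: [-0.3, -0.1, 1.0]
grip_width: 39.7
grip_force: 0.0
```

```bash
python3 - <<'E'
from m import *
ap(.401,-.004,.48,0,0,0); fst()
E
```

```text
cmd xy 1.25 48.15 z 71.6 meas xy 1.1 48.13 z 71.3 Fx,Fy,Fz -0.31 -0.02 1.0 w 39.7 t 22.35
```

move_arm(plan="20 0 0 0 0 0 0; 0 0 0 0 0 0 0; 0 0 0 0 0 0 0; 0 0 0 0 0 0 0; 0 0 0 0 0 0 0")

```text
t: 22.77
tool_pos: [583.9, -101.2, 72.8]
tcp_rot: [0.001, 0.58, 0.815, 0.0]
wrist_force: [-1.9, -0.2, 6.1]
grip_width: 15.3
grip_force: 58.7
```

```bash
python3 - <<'E'
from m import *
fst()
E
```

```text
cmd xy 1.25 48.15 z 71.6 meas xy 1.55 47.58 z 72.77 Fx,Fy,Fz -1.81 0.46 6.14 w 15.3 t 22.7667
```

move_arm(plan="0 0.01 0 0 0 0 0; 0 0.02 0 0 0 0 0; 0 0.03 0 0 0 0 0; 0 0.03 0 0 0 0 0; 0 0.03 0 0 0 0 0")

```text
t: 23.18
tool_pos: [583.4, -99.6, 72.8]
tcp_rot: [0.003, 0.58, 0.815, -0.002]
wrist_force: [-0.7, -9.5, 2.5]
grip_width: 15.0
grip_force: 58.5
```

```bash
python3 - <<'E'
from m import *
ap(.03,0,0,0,0,0); fst()
E
```

```text
cmd xy 1.25 52.65 z 71.6 meas xy 1.57 49.27 z 72.79 Fx,Fy,Fz -3.83 -8.78 2.51 w 15.0 t 23.1833
```

move_arm(plan="0 0 0 -0.02 0 0 0; 0 0 0 -0.04 0 0 0; 0 0 0 -0.06 0 0 0; 0 0 0 -0.08 0 0 0; 0 0 0 -0.1 0 0 0; 0 0 0 -0.1 0 0 0; 0 0 0 -0.1 0 0 0")

```text
t: 23.77
tool_pos: [583.1, -99.2, 86.5]
tcp_rot: [0.002, 0.58, 0.815, -0.001]
wrist_force: [2.3, -8.9, -4.4]
grip_width: 15.4
grip_force: 58.6
```

```bash
python3 - <<'E'
from m import *
ap(0,0,-.1,0,0,0); fst()
E
```

```text
cmd xy 1.25 52.65 z 86.6 meas xy 1.4 49.72 z 86.55 Fx,Fy,Fz -0.8 -9.16 -4.44 w 15.4 t 23.7667
```

move_arm(plan="0 -0.015 0 0 0 0 0; 0 -0.03 0 0 0 0 0; 0 -0.045 0 0 0 0 0; 0 -0.06 0 0 0 0 0; 0 -0.075 0 0 0 0 0; 0 -0.09 0 0 0 0 0; 0 -0.105 0 0 0 0 0; 0 -0.12 0 0 0 0 0; 0 -0.135 0 0 0 0 0; 0 -0.15 0 0 0 0 0; 0 -0.16 0 0 0 0 0; 0 -0.16 0 0 0 0 0")

```text
t: 24.77
tool_pos: [590.8, -121.6, 86.2]
tcp_rot: [0.002, 0.58, 0.815, -0.001]
wrist_force: [1.4, -7.1, -4.7]
grip_width: 15.3
grip_force: 58.6
```

```bash
python3 - <<'E'
from m import *
ap(-.16,0,0,0,0,0); fst()
E
```

```text
cmd xy 1.24 28.65 z 86.6 meas xy 1.35 25.99 z 86.2 Fx,Fy,Fz -1.04 -7.11 -4.66 w 15.3 t 24.7667
```

move_arm(plan="0 -0.01 0 0 0 0 0; 0 -0.02 0 0 0 0 0; 0 -0.03 0 0 0 0 0; 0 -0.04 0 0 0 0 0; 0 -0.05 0 0 0 0 0; 0 -0.06 0 0 0 0 0; 0 -0.07 0 0 0 0 0; 0 -0.08 0 0 0 0 0; 0 -0.08 0 0 0 0 0; 0 -0.08 0 0 0 0 0")

```text
t: 25.6
tool_pos: [594.5, -132.4, 86.1]
tcp_rot: [0.001, 0.58, 0.815, -0.001]
wrist_force: [0.7, -6.1, -4.3]
grip_width: 15.2
grip_force: 58.6
```

```bash
python3 - <<'E'
from m import *
ap(-.08,0,0,0,0,0); fst()
E
```

```text
cmd xy 1.23 16.65 z 86.6 meas xy 1.3 14.6 z 86.09 Fx,Fy,Fz -1.34 -6.04 -4.35 w 15.2 t 25.6
```

move_arm(plan="0 -0.007 0 0 0 0 0; 0 -0.014 0 0 0 0 0; 0 -0.021 0 0 0 0 0; 0 -0.028 0 0 0 0 0; 0 -0.035 0 0 0 0 0; 0 -0.042 0 0 0 0 0; 0 -0.049 0 0 0 0 0; 0 -0.056 0 0 0 0 0; 0 -0.06 0 0 0 0 0; 0 -0.06 0 0 0 0 0")

```text
t: 26.43
tool_pos: [597.3, -140.6, 86.0]
tcp_rot: [0.001, 0.58, 0.815, -0.001]
wrist_force: [1.6, -4.8, -5.0]
grip_width: 15.0
grip_force: 58.6
```

```bash
python3 - <<'E'
from m import *
ap(-.06,0,0,0,0,0); fst()
E
```

```text
cmd xy 1.23 7.65 z 86.6 meas xy 1.25 5.88 z 85.99 Fx,Fy,Fz -0.07 -5.05 -4.96 w 15.0 t 26.4333
```

move_arm(plan="0 -0.005 0 0 0 0 0; 0 -0.01 0 0 0 0 0; 0 -0.015 0 0 0 0 0; 0 -0.02 0 0 0 0 0; 0 -0.025 0 0 0 0 0; 0 -0.03 0 0 0 0 0; 0 -0.03 0 0 0 0 0; 0 -0.03 0 0 0 0 0")

```text
t: 27.1
tool_pos: [598.8, -144.7, 85.9]
tcp_rot: [0.001, 0.58, 0.815, -0.001]
wrist_force: [1.6, -4.7, -5.0]
grip_width: 15.3
grip_force: 58.6
```

```bash
python3 - <<'E'
from m import *
ap(-.03,0,0,0,0,0); fst()
E
```

```text
cmd xy 1.23 3.15 z 86.6 meas xy 1.24 1.58 z 85.93 Fx,Fy,Fz 0.01 -4.99 -4.97 w 15.3 t 27.1
```

move_arm(plan="0 -0.004 0 0 0 0 0; 0 -0.008 0 0 0 0 0; 0 -0.012 0 0 0 0 0; 0 -0.012 0 0 0 0 0; 0 -0.012 0 0 0 0 0")

```text
t: 27.52
tool_pos: [598.8, -145.0, 86.3]
tcp_rot: [0.0, 0.579, 0.815, -0.0]
wrist_force: [1.6, -3.6, -4.3]
grip_width: 15.3
grip_force: 58.6
```

```bash
python3 - <<'E'
from m import *
ap(-.012,0,0,0,0,0); fst()
s=cam('side')
f=lambda c,x0,y0,w,h,W,H: cv2.resize(c['frame'][y0:y0+h,x0:x0+w],(W,H),interpolation=cv2.INTER_CUBIC)
cv2.imwrite('pics/crop8.png',f(s,290,155,60,70,514,600)[...,::-1])
E
```

```text
cmd xy 1.23 1.35 z 86.6 meas xy 1.21 1.27 z 86.32 Fx,Fy,Fz 0.32 -3.87 -4.31 w 15.3 t 27.5167
```

move_arm(plan="0 -0.005 0 0.01 0 0 0; 0 -0.01 0 0.02 0 0 0; 0 -0.01 0 0.03 0 0 0; 0 -0.01 0 0.036 0 0 0; 0 -0.01 0 0.036 0 0 0; 0 -0.01 0 0.036 0 0 0")

```text
t: 28.07
tool_pos: [598.9, -145.4, 81.0]
tcp_rot: [-0.001, 0.579, 0.815, 0.0]
wrist_force: [0.1, 4.0, -2.8]
grip_width: 15.1
grip_force: 58.8
```

```bash
python3 - <<'E'
from m import *
ap(-.01,0,.036,0,0,0); fst()
E
```

```text
cmd xy 1.22 -0.15 z 81.2 meas xy 1.16 0.91 z 80.96 Fx,Fy,Fz 1.39 3.74 -2.78 w 15.1 t 28.0667
```

The tiles are backed against the stop. I relax the push by 1 mm, then release and rise.

move_arm(plan="0 0.006 0 0 0 0 0; 0 0.006 0 0.002 0 0 0; 40 0.006 0 0.002 0 0 0; 40 0.006 0 0.002 0 0 0; 40 0.006 0 0.002 0 0 0; 40 0.006 0 -0.1 0 0 0; 40 0.006 0 -0.3 0 0 0; 40 0.006 0 -0.5 0 0 0; 40 0.006 0 -0.7 0 0 0; 40 0.006 0 -0.7 0 0 0")

```text
t: 28.9
tool_pos: [602.4, -147.2, 193.7]
tcp_rot: [0.006, 0.58, 0.815, 0.001]
wrist_force: [1.8, -0.4, 0.9]
grip_width: 40.2
grip_force: 0.0
```

move_arm(plan="40 0.1 -0.25 -0.05 0 0 0; 40 0.2 -0.5 -0.1 0 0 0; 40 0.3 -0.75 -0.1 0 0 0; 40 0.4 -0.95 -0.1 0 0 0; 40 0.4 -0.95 -0.1 0 0 0; 40 0.4 -0.95 -0.1 0 0 0")

```text
t: 29.4
tool_pos: [443.5, -135.7, 201.9]
tcp_rot: [0.001, 0.58, 0.815, -0.0]
wrist_force: [1.5, 0.6, 0.7]
grip_width: 40.0
grip_force: 0.0
```

```bash
python3 - <<'E'
from m import *
ap(.006,0,-.7,0,0,0); ap(.4,-.95,-.1,0,0,0); fst()
s=cam('side');c=cam('top'); P=cloud(c);h=cv2.cvtColor(c['frame'],cv2.COLOR_RGB2HSV);q=fe(1,-34)
m=(cv2.inRange(h,(95,60,30),(118,255,255))>0)&(np.hypot(P[...,0]-q[0],P[...,1]-q[1])<32)&(P[...,2]>62)&(P[...,2]<80)
d=P[m][:,:2]-O; print(m.sum(),np.median(P[m][:,2]) if m.any() else '', cv2.minAreaRect(np.stack([d@xd,d@yd],1).astype(np.float32)) if m.any() else '')
f=lambda c,x0,y0,w,h,W,H: cv2.resize(c['frame'][y0:y0+h,x0:x0+w],(W,H),interpolation=cv2.INTER_CUBIC)
cv2.imwrite('pics/crop9.png',np.hstack([f(s,280,150,80,110,400,550),f(c,350,160,80,110,400,550)])[...,::-1])
E
```

```text
cmd xy -141.25 60.82 z 201.2 meas xy -142.41 61.11 z 201.92 Fx,Fy,Fz 1.59 0.11 0.71 w 40.0 t 29.4
148 70.06103089471719 ((-0.3148193359375, -37.10158920288086), (26.346328735351562, 29.277616500854492), 88.27281951904297)
```

View pics/crop9.png

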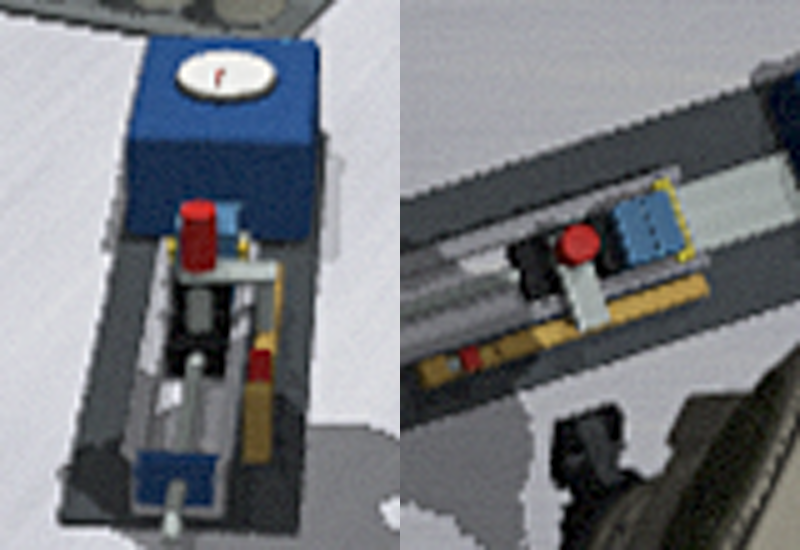

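The right crop shows a closed row of two tiles at (650,225) between the yellow stop and the follower. The row measures 26 × 29 mm, is 70 mm high and stands square, and the robot is clear. Handing in.

```bash
python3 -c "
from bench import ctrl
print(ctrl.hand_in())"
```

```text
the job is handed in; nothing more can be done
None
```

I loaded both blue tiles into the feed track and handed the job in at about 29 s. They stand upright in a closed row against the front stop with the follower eased onto them, but the hand-in call gave no verdict.

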